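Turn the flatted bowl blank to its alignment bar

TASK

Two drilling stations each carry a wooden blank that spins on a spindle. Find the blank that has a straight flat sawn on its edge and turn it by its upright peg until the flat lies flush against that station's alignment bar. Leave the fully round blank as it is.

Things in the scene. Friction and masses are not known exactly. Their poses are not given: they have to be found in the camera images.
- station: Fixed station of the flatted blank: steel plate 200 x 160 x 12 mm. Origin on the bench, on the spindle axis (blank's centre); x points level from there to the alignment bar, z up. Bar: aluminium, 120 mm along y, 14 thick, top at 41 mm. A spring (3 to 5 N) presses it on the blank's edge: face 65 mm from the axis on the round part, 53 on the flat, pulling it flush over the last 5 to 10 degrees.
- blank (a joint): Turn of the flatted blank, rad: 0 = flat flush on the bar, positive = counter-clockwise from above. Starts at 0.9 to 2.2, so turn it clockwise. Pale wooden disc 130 mm in diameter, 24 thick, top 42 mm above the bench, with one flat 75 mm long, 53 mm from the centre. Turns easily (2 to 5 N at the peg), stays where left. The other blank is fully round.
- blank_peg (a point): Centre of the top end of the dark wooden peg fixed upright in the flatted blank: round, 16 mm in diameter, 40 mm tall (from 42 to 82 mm above the bench), 47 mm from the spindle axis, on the opposite side of the centre from the flat. At blank = 0 it lies straight on the station's -x side.
- round_blank_peg (a point): Centre of the top end of the like peg on the other station's blank, which is fully round with no flat (130 mm in diameter, same heights and peg). To be left alone; it turns just as easily.

How it is judged:
At the end, for the whole second after the job is handed in: The flatted blank rests with its flat against the bar, within 10 degrees (0.175 rad) of flush, no longer turning, and the peg of the round blank is within 15 mm of where it began (value of joint blank between -0.175 and 0.175 rad and velocity of joint blank between -0.1 and 0.1 rad/s and distance of round_blank_peg from where it was at the start of the episode below 0.015 m); the robot touches nothing.
It fails at once if the fully round blank is turned (its peg moves more than 15 mm) (distance of round_blank_peg from where it was at the start of the episode above 0.015 m).
It also fails if it takes over 35 s, if anything falls off the work surface, if the arm or the gripper's body presses on something with over 40 N, if the wrist force passes 120 N, or if a joint passes its speed limit or range.

ROBOT

A 6-joint arm with a two-finger parallel gripper is mounted at the origin on the work surface. World frame = base frame: x ahead of the robot, y to its left, z up, the work surface at z = 0. Lengths are in m, angles in rad, forces in N, time in s.
With the tool pointing down it reaches from about 0.35 to 0.85 m from the base axis. Payload 8.1 kg.
Tool frame: the origin (TCP) lies on the centre line of the jaws, within the pads' length; the fingertips stand 8 mm ahead of it and the grasp point (between the pads) lies 11 mm behind it (r.tips_ahead is the distance from the TCP to the fingertips, in m); z points along the fingers, y is the line along which they close (so a half turn about z gives the same grasp; the last joint's range is limited). The gripper opens to 85 mm and grips with 20 to 120 N. Pads are 22 mm wide; open, the fingers measure 114 mm over their backs; the gripper's body (76 mm by 85 mm) begins 54 mm behind the grasp point. The pads swing forward as they close: fully open they stand 13 mm farther back than shut.
Start: joints at [1.255, 0.13, 1.488, -0, 1.523, -0.085], TCP at [0.137, 0.584, 0.239] pointing down, gripper open.
Joint ranges: [-2.96, 2.96], [-0.89, 2.26], [0.02, 2.5], [-1.34, 4.48], [0, 2.73], [-2.66, 2.66]. Speed limits (rad/s): [2.39, 2.39, 2.79, 3.14, 3.14, 3.14].

INTERFACE

Orientations are given as [roll, pitch, yaw] about the fixed x, y, z axes, in that order (R = Rz(yaw) Ry(pitch) Rx(roll)).
In Python, from workcell import r gives the robot as it stands.
- The arm moves only by the tool play_rows, never from a script. Its argument "deltas" is a list of rows, each a list of 2 entries, a list of its own where there are three numbers: the shift along the world's x, y, z in mm, then the turn about the world's z in rad. In form: [[[tx, ty, tz], roll], ...]. A call has exactly 8 rows; each row shifts and turns the commanded pose from where the row before left it; what a row does not reach is not made up. A row lasts 1/12 s, in which the tool goes at most 41.7 mm and 7.16 degrees, less where a joint would pass 70% of its speed; a pose out of reach is approached as far as the arm can. A call with a gripper value outside its range is refused whole. "grip" is the finger opening in mm, from 0 to 85.4, set as the call begins (left out, the last holds). The fingers move at their own pace and stop on an object; "force" is the grip in N (left out, the last holds). Time passes only in rows, so rows that do not move let the fingers close, or fill a call up. It gives the time, the measured TCP pose, the force, the opening and the grip force at its end, in the units of the state.
- r.get_obs(): the state, without advancing time (a new reading comes with each control period).
- r.camera(name): name is "scene" or "top" or "wrist"; returns a dict with "image" (480x640x3 uint8, red, green, blue), "mtx" (3x3 intrinsics, pixels), "camera_from_world" (4x4, takes a point from world to camera coordinates). Camera axes: x right, y up, looking along -z (the intrinsics and any distortion apply to the point x, -y, -z); pixel columns grow to the right and rows downward; lengths in m; the calibration is good to about 2 mm. A picture is of the moment at which its call begins. There is no depth.
- r.sign_off(): hands the job in; it is judged then, once.
The state is a dict: "time": time; "joint_pos": joint angles; "joint_velocities": joint speeds; "tau": joint torques, N m; "position": TCP position; "tool_rot": TCP orientation; "contact_force": force on the tool from outside, world axes, zero at the start; "ft_torque": the same for the moment, N m; "width": opening from 0.0 (shut) to 1.0 (fully open); "grip_force": force on a finger pad.
Only numpy, scipy, OpenCV 4.12 (cv2) and the standard library are available. Lean on these libraries where they do the work, as an engineer would, in place of code of your own. Each camera call takes 0.05 s, during which the arm holds its last target. There are 200 camera calls.

## Working session

There is one attempt and no reset: what is moved stays moved. The work goes in short steps, Python scripts to look and compute and a tool call to move; the robot and the scene stay as the last step left them, time stands still between calls to the robot, and variables do not carry over. Pictures are saved under pics/ and viewed, at most 10 in all, crops included, and the job is handed in when it is done.

Besides the shell and the picture viewer there is one more tool, called after ">>>" as name(argument=value, ...) on one line, values as JSON. play_rows: Moves the arm, as the interface text tells. Its arguments: {"type":"object","properties":{"deltas":{"type":"array","items":{"type":"array"}},"grip":{"type":"number"},"force":{"type":"number"}},"required":["deltas"]}

```bash
mkdir -p pics; cat > h.py <<'E'
import numpy as np, cv2
from workcell import r
def cam(n,f):
    c=r.camera(n); cv2.imwrite(f'pics/{f}.png',c['image'][:,:,::-1]); np.savez(f'pics/{f}.npz',**{k:np.array(v) for k,v in c.items()}); return c
def ray(c,u,v,z):
    M=np.array(c['camera_from_world']);K=np.array(c['mtx'])
    d=np.linalg.inv(K)@[u,v,1]; d=np.array([d[0],-d[1],-d[2]])
    R=M[:3,:3];o=-R.T@M[:3,3];d=R.T@d
    return o+d*(z-o[2])/d[2]
E
python3 -c "
from h import *
print(cam('top','t1').keys()); cam('scene','s1')
print(r.get_obs())"
```

```text
dict_keys(['image', 'mtx', 'camera_from_world'])
{'time': 0.1, 'joint_pos': array([ 1.25460396e+00,  1.31085444e-01,  1.48920238e+00,  1.43609114e-05,
        1.52302069e+00, -8.54103173e-02]), 'joint_velocities': array([ 0.00073728, -0.00104977, -0.00265537, -0.00168418, -0.00072852,
        0.00045691]), 'tau': array([ 1.11216690e-03, -5.70947242e+01, -5.01944375e+01, -1.69861464e-04,
        7.95922737e-03, -3.16237958e-05]), 'position': array([0.13706618, 0.58361939, 0.23833188]), 'tool_rot': array([-3.13988427e+00, -1.60664765e-04,  2.91080977e+00]), 'contact_force': array([-0.13980708,  0.69300239, -0.88925203]), 'ft_torque': array([-0.02738582, -0.02490342,  0.02908402]), 'grip_force': 0.0, 'width': 0.998419487066308}
```

View pics/t1.png

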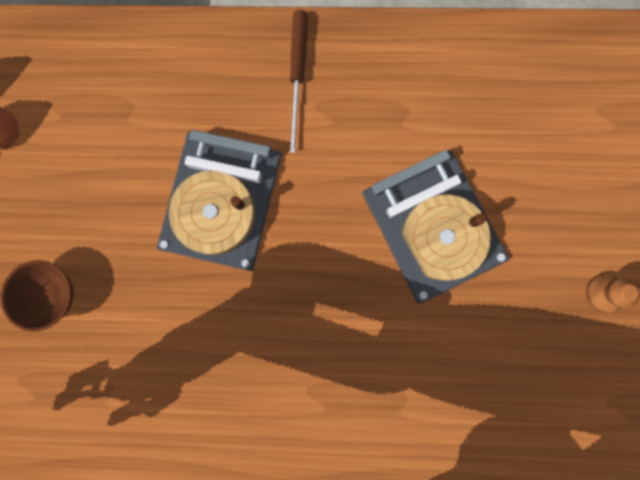

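View pics/s1.png

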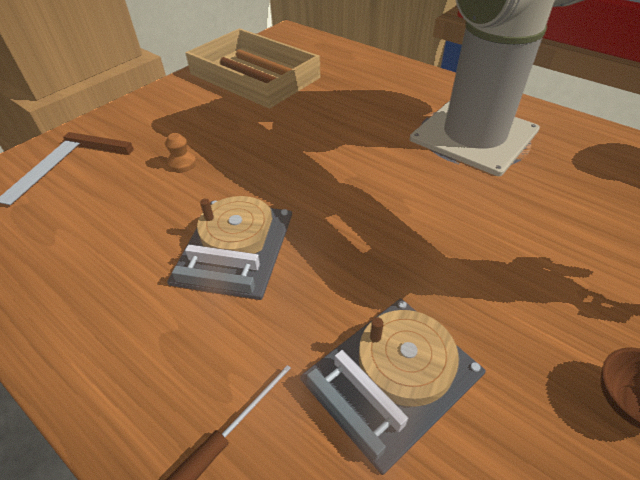

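```bash
cat > m.py <<'E'
from h import *
import sys
c=np.load(f'pics/{sys.argv[1]}.npz'); im=c['image']; hsv=cv2.cvtColor(im,cv2.COLOR_RGB2HSV)
crops=[]
for (u,v) in [(210,212),(447,237)]:
    C=ray(c,u,v,.042)[:2]; print('C',C.round(4))
    # rectify plane z=.042 0.5mm/px, 240mm square around the spindle cap
    M=c['camera_from_world'];K=c['mtx']
    s=[];d=[]
    for dx,dy in [(-.1,-.1),(.1,-.1),(.1,.1),(-.1,.1)]:
        p=M@[C[0]+dx,C[1]+dy,.042,1]; q=K@[p[0],-p[1],-p[2]]; s.append(q[:2]/q[2]); d.append([200+dx*2000,200-dy*2000])
    crops.append(cv2.warpPerspective(im,cv2.getPerspectiveTransform(np.float32(s),np.float32(d)),(400,400),flags=cv2.INTER_CUBIC))
out=np.hstack(crops); cv2.imwrite('pics/rect.png',out[:,:,::-1])
E
python3 m.py t1
```

```text
C [0.5821 0.1744]
C [ 0.5524 -0.1894]
```

View pics/rect.png

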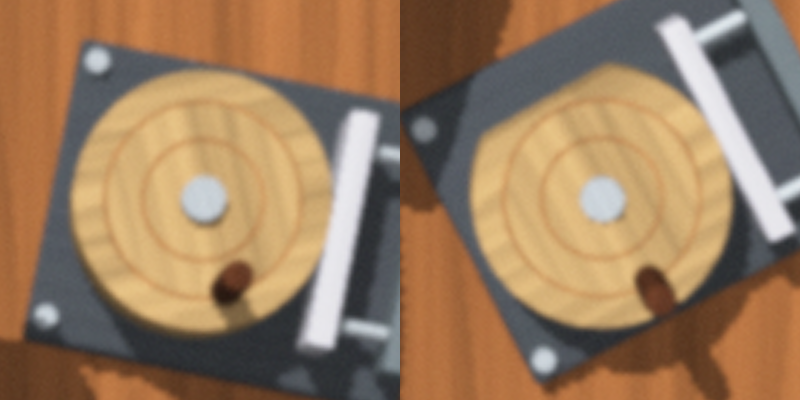

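Top view: the left blank (210,212) is fully round. The right one (447,237) has the flat, on its upper left in the rectified crop at about (545,100), so it has to turn about 93° clockwise. Its peg base is at (648,275) in the crop. I'm moving above that peg.

>>> play_rows(deltas=[[[13,-25,0],-0.026],[[14,-26,0],-0.026],[[14,-25,0],-0.026],[[14,-26,0],-0.026],[[13,-25,0],-0.026],[[14,-26,0],-0.026],[[14,-25,0],-0.026],[[14,-26,0],-0.026]], grip=40)

```text
time: 0.77
position: [0.2475, 0.3787, 0.2388]
tool_rot: [-3.141, -0.0, 2.702]
contact_force: [0.4, 0.4, 0.3]
width: 0.468
grip_force: 0.0
```

>>> play_rows(deltas=[[[13,-25,0],-0.026],[[14,-26,0],-0.026],[[14,-25,0],-0.026],[[14,-26,0],-0.026],[[13,-25,0],-0.026],[[14,-26,0],-0.026],[[14,-25,0],-0.026],[[14,-26,0],-0.026]])

```text
time: 1.43
position: [0.3574, 0.1748, 0.239]
tool_rot: [-3.142, -0.0, 2.494]
contact_force: [1.2, 0.3, -0.4]
width: 0.465
grip_force: 0.0
```

>>> play_rows(deltas=[[[13,-25,0],-0.026],[[14,-26,0],-0.026],[[14,-25,0],-0.026],[[14,-26,0],-0.026],[[13,-25,0],-0.026],[[14,-26,0],-0.026],[[14,-25,0],-0.026],[[14,-26,0],-0.026]])

```text
time: 2.1
position: [0.4674, -0.0292, 0.2389]
tool_rot: [-3.141, -0.001, 2.285]
contact_force: [1.0, 0.2, 0.2]
width: 0.469
grip_force: 0.0
```

>>> play_rows(deltas=[[[13,-25,0],-0.026],[[14,-26,0],-0.026],[[14,-25,0],-0.026],[[14,-26,0],-0.026],[[13,-25,0],-0.026],[[14,-26,0],-0.026],[[14,-24,0],-0.026],[[0,0,0],0]])

```text
time: 2.77
position: [0.564, -0.2089, 0.2378]
tool_rot: [-3.14, 0.0, 2.1]
contact_force: [0.7, -0.0, -0.2]
width: 0.469
grip_force: 0.0
```

```bash
python3 -c "
from h import *
cam('wrist','w1'); o=r.get_obs()
print(o['time'],o['position'],o['tool_rot'],o['joint_pos'],o['width'])"
```

```text
2.8167 [ 0.56325298 -0.20687773  0.23783609] [-3.14020224e+00 -1.42124676e-03  2.10205601e+00] [-4.37222779e-01  1.33024641e-01  1.48799407e+00 -3.40929608e-04
  1.52253283e+00 -9.68466664e-01] 0.4702740305869863
```

View pics/w1.png

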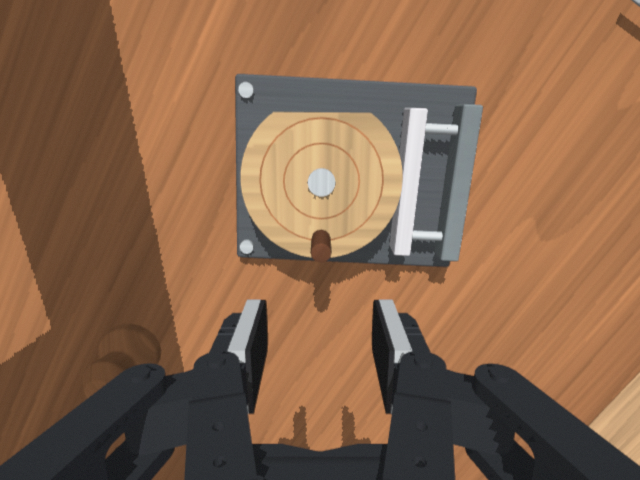

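The wrist view shows the spindle at (321,182), the peg top at about (321,254), the flat along row 112, and the bar face on the right from (404,108) to (396,254).

```bash
python3 -c "
from h import *
c=np.load('pics/w1.npz')
C=ray(c,321,182,.042);P=ray(c,321,254,.082);B=ray(c,321,236,.05)
a=ray(c,275,112,.042);b=ray(c,372,112,.042);e=ray(c,412,108,.041);f=ray(c,398,254,.041)
print(C,P,np.linalg.norm((P-C)[:2]),np.degrees(np.arctan2(*(P-C)[1::-1])))
print(B,np.degrees(np.arctan2(*(b-a)[1::-1])),np.degrees(np.arctan2(*(e-f)[1::-1])),np.linalg.norm((b-a)[:2]))"
```

```text
[ 0.55488787 -0.18936706  0.042     ] [ 0.57854446 -0.22999885  0.082     ] 0.047016772163368595 -59.79123783535153
[ 0.57647953 -0.22630764  0.05      ] 30.264375416140087 118.36863399812796 0.07392393038401279
```

>>> play_rows(deltas=[[[15,-23,0],0],[[0,0,-16],0],[[0,0,-26],0],[[0,0,-28],0],[[0,0,-28],0],[[0,0,-28],0],[[0,0,-28],0],[[0,0,-22],0]])

```text
time: 3.48
position: [0.5768, -0.2263, 0.0607]
tool_rot: [-3.14, -0.003, 2.106]
contact_force: [0.1, 0.1, -0.4]
width: 0.466
grip_force: 0.0
```

```bash
python3 -c "
from h import *
cam('wrist','w2'); o=r.get_obs();print(o['position'],o['tool_rot'],o['contact_force'])
a=np.radians(np.linspace(-60,-160,33));p=np.round(47*np.c_[np.cos(a),np.sin(a)])
print(np.diff(p,axis=0).astype(int).tolist(),a[1]-a[0])"
```

```text
[ 0.57412187 -0.22503868  0.05581576] [-3.13668597 -0.00789932  2.10576706] [-3.2717743   2.28285363 -3.43583882]
[[-3, -1], [-2, -1], [-2, -1], [-3, -1], [-2, -1], [-3, 0], [-2, -1], [-3, 0], [-2, 0], [-3, 0], [-3, 0], [-2, 0], [-3, 1], [-2, 0], [-3, 1], [-2, 1], [-2, 1], [-3, 1], [-2, 1], [-2, 1], [-2, 2], [-2, 1], [-2, 2], [-2, 2], [-2, 2], [-2, 2], [-1, 2], [-2, 2], [-1, 2], [-1, 2], [-1, 3], [-1, 2]] -0.05454153912482296
```

View pics/w2.png

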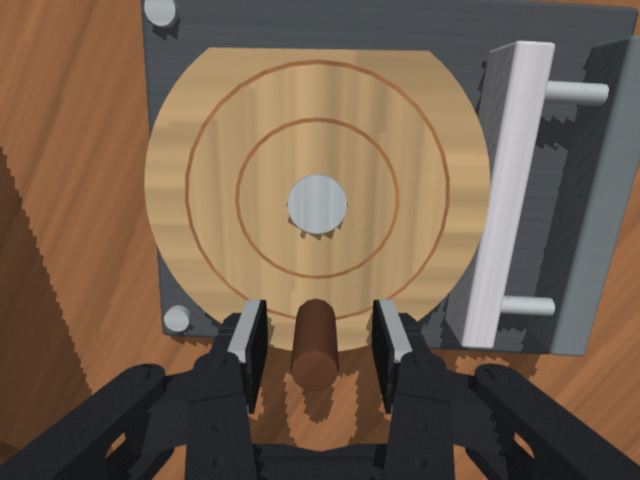

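The peg stands between the fingers at (316,345). I'm raising slightly, narrowing the cage and checking the pose.

>>> play_rows(deltas=[[[0,0,5],0],[[0,0,0],0],[[0,0,0],0],[[0,0,0],0],[[0,0,0],0],[[0,0,0],0],[[0,0,0],0],[[0,0,0],0]], grip=28, force=20)

```text
time: 4.2
position: [0.5783, -0.228, 0.0686]
tool_rot: [3.141, 0.0, 2.105]
contact_force: [-0.4, 0.8, 0.1]
width: 0.326
grip_force: 0.0
```

>>> play_rows(deltas=[[[-3,-1,-4],-0.0545],[[-2,-1,0],-0.0545],[[-2,-1,0],-0.0545],[[-3,-1,0],-0.0545],[[-2,-1,0],-0.0545],[[-3,0,0],-0.0545],[[-2,-1,0],-0.0545],[[-3,0,0],-0.0545]])

```text
time: 4.87
position: [0.559, -0.2339, 0.0644]
tool_rot: [3.14, 0.0, 1.666]
contact_force: [5.1, -0.8, -2.7]
width: 0.331
grip_force: 2.4
```

>>> play_rows(deltas=[[[-2,0,0],-0.0545],[[-3,0,0],-0.0545],[[-3,0,0],-0.0545],[[-2,0,0],-0.0545],[[-3,1,0],-0.0545],[[-2,0,0],-0.0545],[[-3,1,0],-0.0545],[[-2,1,0],-0.0545]])

```text
time: 5.53
position: [0.5389, -0.2315, 0.0646]
tool_rot: [3.139, 0.001, 1.23]
contact_force: [4.5, -3.4, -2.5]
width: 0.33
grip_force: 2.5
```

>>> play_rows(deltas=[[[-2,1,0],-0.0545],[[-3,1,0],-0.0545],[[-2,1,0],-0.0545],[[-2,1,0],-0.0545],[[-2,2,0],-0.0545],[[-2,1,0],-0.0545],[[-2,2,0],-0.0545],[[-2,2,0],-0.0545]])

```text
time: 6.2
position: [0.5216, -0.2208, 0.0647]
tool_rot: [3.139, 0.0, 0.794]
contact_force: [0.4, -4.4, -1.1]
width: 0.325
grip_force: 2.0
```

```bash
python3 -c "
from h import *
cam('top','t3'); o=r.get_obs();print(o['time'],o['position'],o['tool_rot'],o['contact_force'],o['joint_pos'])
cam('wrist','w3')
a=cv2.imread('pics/w3.png');b=cv2.imread('pics/t3.png')[150:330,340:530]
b=cv2.resize(b,(400,380));cv2.imwrite('pics/j3.png',np.hstack([cv2.resize(a,(400,300)),b[:300]]))"
```

```text
6.25 [ 0.52122351 -0.22036485  0.0645161 ] [3.14034799e+00 3.68371647e-04 7.89894070e-01] [ 1.41996697 -2.85968633  0.33670484] [-4.90143080e-01  1.91782078e-01  1.75219270e+00 -7.62512838e-04
  1.19653116e+00  2.91037327e-01]
```

View pics/j3.png

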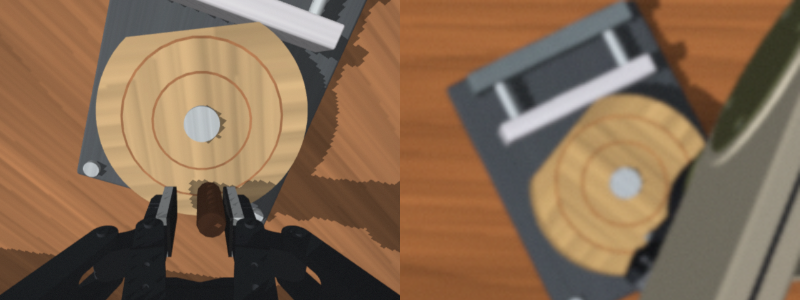

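The flat (left picture, top edge near row 30) is following and still has about 25° to go. The peg at (210,210) is pushed by the trailing finger. I'll finish the arc.

>>> play_rows(deltas=[[[-2,2,0],-0.0545],[[-2,2,0],-0.0545],[[-1,2,0],-0.0545],[[-2,2,0],-0.0545],[[-1,2,0],-0.0545],[[-1,2,0],-0.0545],[[-1,3,0],-0.0545],[[-1,2,0],-0.0545]])

```text
time: 6.97
position: [0.5108, -0.2032, 0.0646]
tool_rot: [3.14, -0.001, 0.36]
contact_force: [4.1, -5.0, -2.4]
width: 0.331
grip_force: 2.6
```

```bash
cat > look.py <<'E'
from h import *
import sys
n=sys.argv[1]
cam('top','t'+n); o=r.get_obs();print(o['time'],o['position'],o['tool_rot'],o['contact_force'])
cam('wrist','w'+n)
a=cv2.imread(f'pics/w{n}.png');b=cv2.imread(f'pics/t{n}.png')[150:330,340:530]
cv2.imwrite(f'pics/j{n}.png',np.hstack([cv2.resize(a,(400,300)),cv2.resize(b,(400,380))[:300]]))
E
python3 look.py 4
```

```text
7.0167 [ 0.51071671 -0.20301943  0.06453131] [ 3.14050064e+00 -8.98446800e-04  3.56306860e-01] [ 2.19637976 -2.98162202 -0.77034868]
```

View pics/j4.png

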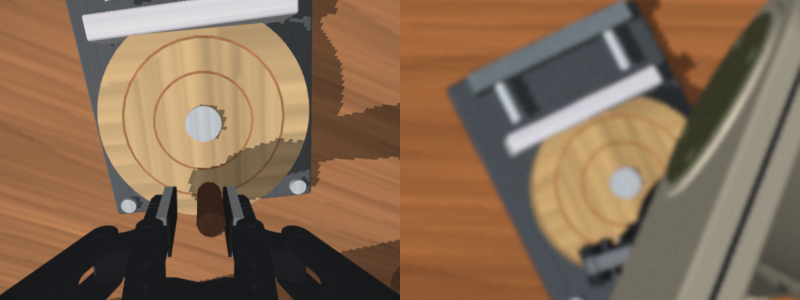

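```bash
python3 -c "
from h import *
c=np.load('pics/w4.npz')
C=ray(c,203*1.6,123*1.6,.042);P=ray(c,210*1.6,225*1.6,.082)
e=ray(c,298*1.6,12*1.6,.041);f=ray(c,86*1.6,40*1.6,.041)
print(C,P,np.linalg.norm((P-C)[:2]),np.degrees(np.arctan2(*(P-C)[1::-1])),np.degrees(np.arctan2(*(e-f)[1::-1]))+90)"
```

```text
[ 0.5548217  -0.18906293  0.042     ] [ 0.5131488  -0.20800016  0.082     ] 0.04577388880192867 -155.56174106512083 27.208318902365363
```

>>> play_rows(deltas=[[[1,-3,0],0],[[1,-3,0],0],[[0,0,0],0],[[0,0,0],0],[[0,0,0],0],[[0,0,0],0],[[0,0,0],0],[[0,0,0],0]])

```text
time: 7.73
position: [0.5122, -0.2088, 0.0643]
tool_rot: [-3.142, 0.0, 0.361]
contact_force: [-0.0, -0.7, -0.4]
width: 0.329
grip_force: 0.0
```

```bash
python3 look.py 5; python3 -c "
from h import *"
```

```text
7.7833 [ 0.51221146 -0.2088241   0.06428498] [-3.14152031e+00  3.12373254e-05  3.61008643e-01] [-0.07465939  0.33875035  0.11846344]
```

View pics/w5.png

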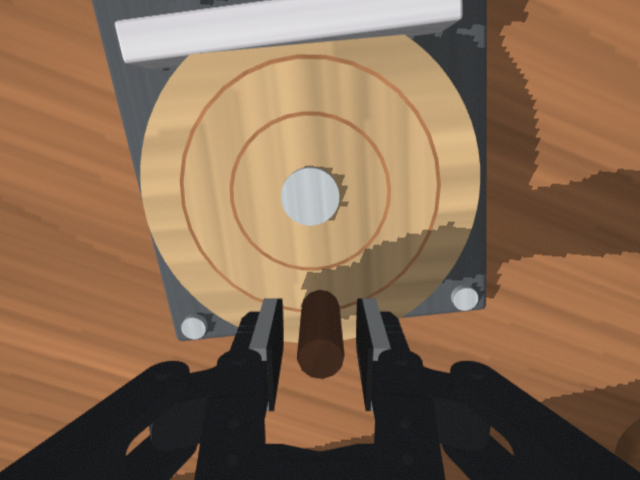

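The flat is flush along the bar, and the peg (320,335) stands free between the fingers. I'm lifting straight off.

>>> play_rows(deltas=[[[0,0,10],0],[[0,0,20],0],[[0,0,25],0],[[0,0,25],0],[[0,0,25],0],[[0,0,20],0],[[0,0,0],0],[[0,0,0],0]])

```text
time: 8.5
position: [0.5134, -0.2095, 0.1919]
tool_rot: [3.138, -0.003, 0.361]
contact_force: [0.2, 1.2, -1.0]
width: 0.327
grip_force: 0.0
```

```bash
python3 look.py 6
```

```text
8.55 [ 0.5124566  -0.20900787  0.19008669] [ 3.14062180e+00 -8.58923668e-04  3.60822214e-01] [ 0.06304819 -0.59534729 -1.22343462]
```

View pics/w6.png

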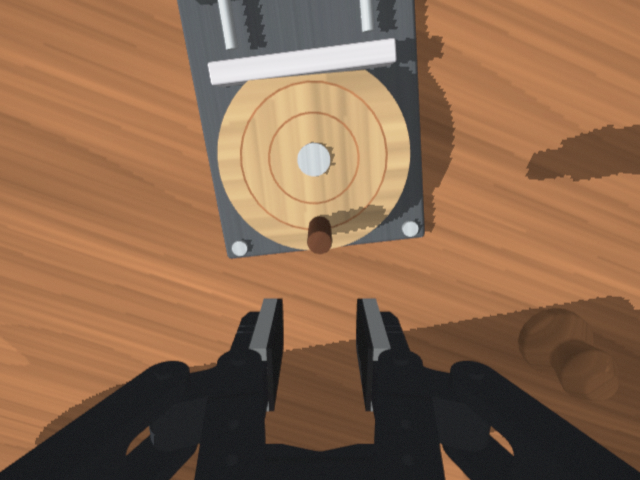

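The flat sits flush on the bar, below the white edge at (305,65). The peg is at (319,240) and the gripper is well clear.

```bash
python3 -c "
from h import *
print(r.sign_off())"
```

```text
the job is handed in; nothing more can be done
None
```

I turned the flatted blank (the right-hand station) clockwise until its flat lay flush on its bar, and never touched the round blank; the job was handed in at about 8.6 s, and no verdict was returned.

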